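Shut the desktop organiser against the garage dust

TASK

Close up the desktop organiser before the garage is swept: with the fingertips, gently push both drawers fully home, flush with the case, and slide the flat cover all the way to the left so that it closes the open tray, in any order. Only push: do not take hold of or lift anything, do not slam anything, and leave the can, the roll of tape and the little jar where they are.

Things in the scene. Friction and masses are not known exactly. Their poses are not given: they have to be found in the camera images.
- organiser: Wood-look desktop organiser fixed to the table: 200 mm deep (x), 340 wide (y), 100 high. Origin: centre of its underside, on the table (z = 0). +x to its back, away from the robot, +y to its left as the robot sees it, z up; turned up to 0.42 rad. Two white drawers below, side by side; the top's left half is an open tray. Cover tracks along y at x = -97 and +60 mm, tops 108 mm above the table.
- left_drawer_front (a point): Centre of the outer face of the left drawer's white front, 40 mm above the table; moves with the drawer; axes as the organiser's (the face looks to -x). The front is 150 mm wide, 58 high (11 to 69 mm above the table), 12 thick, with no handle, only a dark notch at its upper edge. Behind it is an open box 170 mm long, walls to 54 mm above the table.
- right_drawer_front (a point): The same point on the right drawer, which is alike. When shut, the fronts lie in the plane of the case's front (organiser x = -100 mm), their centres at y = +82.5 mm (left) and y = -82.5 mm (right).
- left_drawer (a joint): How far the left drawer stands out, in m: 0 = shut (end stop), grows as it comes out towards the robot (organiser -x); at most 0.12. Sliding friction about 2 N; it stays where it is left.
- right_drawer (a joint): The same for the right drawer.
- cover_rib (a point): Centre of the top of the cover's rib, 122 mm above the table; moves with the cover; axes as the organiser's. The cover is a white panel 148 mm (x) by 165 (y), 6 thick, its upper face 106 mm above the table. The dark steel rib stands 16 mm up at its middle, 60 mm long (x), 12 wide (y). Rib at organiser x = -18.5 mm; y = +85.5 mm when shut.
- cover (a joint): How far the cover stands open, in m: 0 = shut over the tray (end stop), grows as it goes to the right (organiser -y); at most 0.16. Sliding friction about 1.5 N; it stays where it is left.
- can_mid (a point): Bystander, loose: a metal can 66 mm in diameter and 120 mm high, standing on the table to the left of the organiser. Point: its centre, half-way up.
- tape_mid (a point): Bystander, loose: a grey roll of tape lying flat on the table to the right of the organiser, 90 mm in outer diameter, 25 mm high. Point: its centre, half-way up.
- jar_mid (a point): Bystander, loose: a little white jar with a black cap, 36 mm in diameter and 45 mm high, standing on the strip along the back of the organiser's top, 100 mm above the table. Point: its centre, half-way up.

How it is judged:
At the end, for the whole second after the job is handed in: Both drawers and the cover are within 5 mm of their shut stops, and the can, the tape and the jar are within 15 mm of where they stood (value of joint each of left_drawer, right_drawer, cover below 0.005 m and distance of each of can_mid, tape_mid, jar_mid from where it was at the start of the episode below 0.015 m); the robot touches nothing.
It fails at once if the can, the tape or the jar is moved by more than 15 mm, lifted, or tipped by more than 0.35 rad (distance of any of can_mid, tape_mid, jar_mid from where it was at the start of the episode above 0.015 m or angle between any of can_mid, tape_mid, jar_mid's own z axis and vertical above 0.35 rad).
It fails at once if a drawer's front board is taken between the fingers (grasp point over the 12 mm board, fingers astride it) ((x of the grasp point in the frame of left_drawer_front between 0 and 0.012 m and y of the grasp point in the frame of left_drawer_front between -0.08 and 0.08 m and z of the grasp point in the frame of left_drawer_front below 0.041 m and contact force between the fingers and organiser above 0.5 N) or (x of the grasp point in the frame of right_drawer_front between 0 and 0.012 m and y of the grasp point in the frame of right_drawer_front between -0.08 and 0.08 m and z of the grasp point in the frame of right_drawer_front below 0.041 m and contact force between the fingers and organiser above 0.5 N)).
It fails at once if the rib of the cover is taken between the fingers (grasp point over the 12 mm rib, fingers astride it) (y of the grasp point in the frame of cover_rib between -0.006 and 0.006 m and x of the grasp point in the frame of cover_rib between -0.035 and 0.035 m and z of the grasp point in the frame of cover_rib below 0.012 m and contact force between the fingers and organiser above 0.5 N).
It fails at once if a drawer or the cover is slammed (moves shut faster than 0.5 m/s) (velocity of joint any of left_drawer, right_drawer, cover below -0.5 m/s).
It also fails if it takes over 59 s, if anything falls off the work surface, if the arm or the gripper's body presses on something with over 40 N, if the wrist force passes 120 N, or if a joint passes its speed limit or range.

ROBOT

A 6-joint arm with a two-finger parallel gripper is mounted at the origin on the work surface. World frame = base frame: x ahead of the robot, y to its left, z up, the work surface at z = 0. Lengths are in m, angles in rad, forces in N, time in s.
With the tool pointing down it reaches from about 0.35 to 0.85 m from the base axis. Payload 8.1 kg.
Tool frame: the origin (TCP) lies on the mounting face of the last link; the fingertips stand 186 mm ahead of it and the grasp point (between the pads) lies 167 mm ahead of it; z points along the fingers, y is the direction in which the jaws open and shut (so a half turn about z gives the same grasp; the last joint's range is limited). The gripper opens to 93 mm and grips with 3 to 60 N. Pads are 15 mm wide; open, the fingers measure 128 mm over their backs; the gripper's body (75 mm by 188 mm) begins 65 mm behind the grasp point.
Start: joints at [-1.208, 0.13, 1.488, -0, 1.523, -0.085], TCP at [0.26, -0.541, 0.405] pointing down, gripper open.
Joint ranges: [-2.96, 2.96], [-0.89, 2.26], [0.02, 2.5], [-1.34, 4.48], [0, 2.73], [-2.66, 2.66]. Speed limits (rad/s): [2.39, 2.39, 2.79, 3.14, 3.14, 3.14].

INTERFACE

Orientations are given as a rotation vector (axis times angle).
In Python, from plant import robot, read_camera, spotter gives the robot as it stands.
- The arm moves only by the tool arm_command, never from a script. Its arguments are lists of equal length, an entry for each row: "xyz": the shift along the world's x, y, z in cm, a list of three; "turn": the turn, a rotation vector about the world's x, y, z in rad, a list of three. A call has 1 to 12 rows; each row shifts and turns the commanded pose from where the row before left it; what a row does not reach is not made up. A row lasts 1/8 s, in which the tool goes at most 62.5 mm and 10.7 degrees, less where a joint would pass 70% of its speed; a pose out of reach is approached as far as the arm can. A call is refused whole if a number of a shift passes 6.25 or a number of a turn 0.188, either way. A call with a gripper value outside its range is refused whole. "gripper" is the finger opening in cm, from 0 to 9.3, set as the call begins (left out, the last holds). The fingers move at their own pace and stop on an object; "force" is the grip in N (left out, the last holds). Time passes only in rows, so rows that do not move let the fingers close. It gives the time, the measured TCP pose, the force and the opening at its end, in the units of the state.
- robot.read_state(): the state, without advancing time (a new reading comes with each control period).
- read_camera(name): name is "side" or "top" or "wrist"; returns a dict with "frame" (400x640x3 uint8, red, green, blue), "z_map" (400x640 float32, m along the optical axis (not along the pixel's ray), 0 where there is no reading), "fx", "fy", "cx", "cy" (pixels), "distortion" ([k1, k2, p1, p2, k3] as OpenCV has them; the pictures are not rectified), "eye" and "orientation" of the camera in the world. Camera axes: x right, y down, z forward; pixel columns grow to the right and rows downward; lengths in m; the calibration is good to about 2 mm. A picture is of the moment at which its call begins.
- robot.close_job(): hands the job in, once; it reports no verdict.
Trained networks look in a picture, given as the dict that the camera call returned (one of the last four; its "shot" number tells which), for a name from the list of things; names that differ only in an ending like _2 or _b are one class to them, and where a whole thing is asked for, a point or a joint stands for the part that bears it (a point fixed in the world has none). Each returns a list of dicts, best first, with "confidence" (0 to 1); they miss things now and then, are a little off and sometimes report something else, mostly with a low value. They report only what shows in the picture. A call takes as long as a camera call.
- spotter.masks_of(picture, query): "pixels" (400x640 bool, what is visible of it) and "centre" ([row, column] in pixels, amid what is visible of it).
The state is a dict: "t": time; "q": joint angles; "dq": joint speeds; "joint_torque": joint torques, N m; "tool_pos": TCP position; "orientation": TCP orientation; "force": force on the tool from outside, world axes, zero at the start; "wrist_torque": the same for the moment, N m; "opening": finger opening in m.
Only numpy, scipy, OpenCV 4.12 (cv2) and the standard library are available. Lean on these libraries where they do the work, as an engineer would, in place of code of your own. Each camera call takes 0.05 s, during which the arm holds its last target. There are 200 camera calls.

## Working session

There is one attempt and no reset: what is moved stays moved. The work goes in short steps, Python scripts to look and compute and a tool call to move; the robot and the scene stay as the last step left them, time stands still between calls to the robot, and variables do not carry over. Pictures are saved under pics/ and viewed, about 8 in all and at most 12, crops included, and the job is handed in when it is done.

Besides the shell and the picture viewer there is one more tool, called by a JSON object that holds its "fn" and its "kwargs", one argument or row to a line. arm_command: Moves the arm, as the interface text tells. Its arguments: {"type":"object","properties":{"xyz":{"type":"array","items":{"type":"array","items":{"type":"number"}}},"turn":{"type":"array","items":{"type":"array","items":{"type":"number"}}},"gripper":{"type":"number"},"force":{"type":"number"}},"required":["xyz","turn"]}

```bash
mkdir -p pics; cat > h.py <<'E'
import numpy as np, cv2
from scipy.spatial.transform import Rotation as R
from plant import robot, read_camera, spotter
def Rm(o):
    o=np.array(o,float)
    return o if o.shape==(3,3) else (R.from_rotvec(o).as_matrix() if o.size==3 else R.from_quat(o).as_matrix())
def cloud(p):
    h,w=p['z_map'].shape
    uv=np.stack(np.meshgrid(np.arange(w),np.arange(h)),-1).reshape(-1,1,2).astype(float)
    K=np.array([[p['fx'],0,p['cx']],[0,p['fy'],p['cy']],[0,0,1.]])
    n=cv2.undistortPoints(uv,K,np.array(p['distortion'],float)).reshape(h,w,2)
    z=p['z_map'][...,None].astype(float)
    c=np.concatenate([n*z,z],-1)@Rm(p['orientation']).T+np.array(p['eye'])
    c[p['z_map']==0]=np.nan
    return c
def save(p,n): cv2.imwrite('pics/'+n,p['frame'][...,::-1])
E
python3 - <<'E'
from h import *
for c in ['top','side']:
    p=read_camera(c); save(p,c+'0.png'); C=cloud(p); np.save(c+'0.npy',C)
    print(c,p['eye'],p['orientation'])
    for q in ['organiser','left_drawer_front','right_drawer_front','cover_rib','can_mid','tape_mid','jar_mid']:
        for d in spotter.masks_of(p,q)[:2]:
            P=C[d['pixels']]; P=P[~np.isnan(P[:,0])]
            print(q,round(d['confidence'],2),np.round(d['centre']),d['pixels'].sum(),np.round(np.median(P,0),3) if len(P) else '',np.round(np.percentile(P,[2,98],axis=0),3).tolist() if len(P) else '')
s=robot.read_state();print(s['t'],s['tool_pos'],s['orientation'],s['opening'],s['force'])
E
```

```text
top [0.4352848  0.00480391 1.081115  ] [-2.18797506  2.0286654  -0.20765137]
organiser 0.63 [206. 324.] 15454 [ 0.629 -0.006  0.1  ] [[0.514, -0.162, 0.014], [0.761, 0.17, 0.11]]
organiser 0.56 [205. 191.] 997 [0.607 0.288 0.117] [[0.581, 0.267, -0.0], [0.639, 0.328, 0.123]]
left_drawer_front 0.73 [250. 284.] 918 [0.53  0.068 0.04 ] [[0.506, -0.002, 0.012], [0.557, 0.137, 0.072]]
right_drawer_front 0.98 [247. 354.] 1887 [ 0.544 -0.099  0.036] [[0.503, -0.168, 0.008], [0.584, -0.028, 0.071]]
cover_rib 0.66 [198. 327.] 4535 [ 0.641 -0.016  0.106] [[0.569, -0.096, 0.102], [0.717, 0.065, 0.121]]
can_mid 0.88 [203. 191.] 923 [0.607 0.289 0.118] [[0.581, 0.267, 0.018], [0.639, 0.325, 0.123]]
tape_mid 0.9 [205. 427.] 499 [ 0.681 -0.277  0.023] [[0.648, -0.32, -0.001], [0.729, -0.234, 0.028]]
jar_mid 0.66 [153. 305.] 218 [0.729 0.039 0.144] [[0.718, 0.024, 0.112], [0.747, 0.054, 0.148]]
side [ 1.17936367 -0.48037999  0.65714261] [-2.09651591 -0.86125424  0.44557661]
organiser 0.56 [236. 304.] 16626 [ 0.689 -0.063  0.099] [[0.524, -0.174, 0.008], [0.784, 0.169, 0.109]]
right_drawer_front 0.75 [228. 225.] 839 [ 0.527 -0.143  0.06 ] [[0.503, -0.177, 0.014], [0.565, -0.033, 0.07]]
cover_rib 0.79 [211. 300.] 3740 [ 0.65  -0.026  0.106] [[0.571, -0.1, 0.103], [0.72, 0.062, 0.121]]
can_mid 0.85 [157. 386.] 991 [0.63  0.28  0.091] [[0.594, 0.267, 0.029], [0.648, 0.321, 0.122]]
tape_mid 0.73 [314. 210.] 1300 [ 0.698 -0.282  0.021] [[0.651, -0.323, 0.0], [0.736, -0.239, 0.027]]
jar_mid 0.82 [210. 353.] 438 [0.743 0.031 0.132] [[0.724, 0.022, 0.102], [0.753, 0.052, 0.146]]
0.8 [ 0.25980644 -0.54084551  0.40475714] [3.06313296e+00 6.97540069e-01 3.94067642e-05] 0.09272697580668512 [-0.27951335 -0.12274911 -0.56408332]
```

View pics/top0.png

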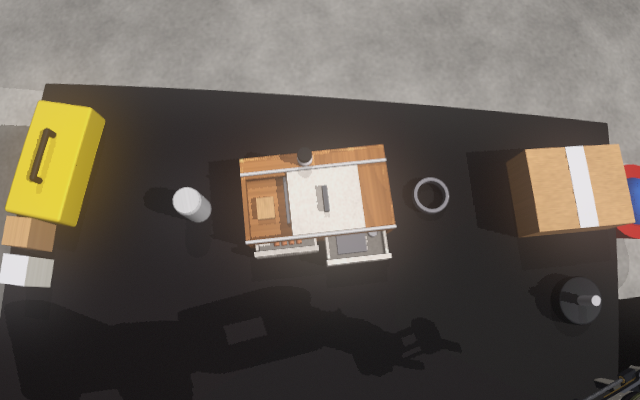

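```bash
python3 - <<'E'
import numpy as np,cv2
C=np.concatenate([np.load(c+'0.npy').reshape(-1,3) for c in ['top','side']])
C=C[~np.isnan(C[:,0])]
def box(m,n):
    P=C[m]; (c,s,a)=cv2.minAreaRect((P[:,:2]*1000).astype(np.float32)); print(n,len(P),np.round(c,1),np.round(s,1),round(a,2),np.round(np.median(P[:,2]),4))
x,y,z=C.T
roi=(x>.45)&(x<.85)&(abs(y)<.22)
box(roi&(z>.085)&(z<.112),'top')
box(roi&(z>.103)&(z<.1075),'cover')
box(roi&(z>.115)&(z<.126)&(x<.69),'rib')
box(roi&(z>.06)&(z<.073)&(x<.6),'drawers')
E
```

```text
top 20506 [658.2   7.5] [203.5 346.3] 10.49 0.1021
cover 7795 [657.6   6.7] [202.  342.1] 10.52 0.1057
rib 303 [643.7 -15.4] [61.  14.3] 10.6 0.1216
drawers 1213 [547.9 -10.6] [336.1 101.6] 89.9 0.0687
```

The picture shows the organiser at about (318,200). The left drawer is a little out, front at (285,252), and the right one further out at (358,260). The rib is at (322,198). The can is at (191,205), the tape at (431,195) and the jar at (305,155). Next I'll work out the organiser-frame numbers and the tool orientation.

```bash
python3 - <<'E'
import numpy as np
from scipy.spatial.transform import Rotation as R
C=np.concatenate([np.load(c+'0.npy').reshape(-1,3) for c in ['top','side']]);C=C[~np.isnan(C[:,0])]
a=np.radians(10.5);o=np.array([.658,.0072]);M=np.array([[np.cos(a),-np.sin(a)],[np.sin(a),np.cos(a)]])
L=(C[:,:2]-o)@M
for n,lo,hi in [('L',.02,.145),('R',-.145,-.02)]:
    m=(L[:,1]>lo)&(L[:,1]<hi)&(L[:,0]<-.098)&(L[:,0]>-.25)&(C[:,2]>.062)&(C[:,2]<.073)
    print(n,m.sum(),np.round(np.percentile(L[m,0],[1,5,50,95]),4))
    m=(L[:,1]>lo)&(L[:,1]<hi)&(L[:,0]<-.09)&(L[:,0]>-.25)&(C[:,2]>.02)&(C[:,2]<.06)
    print(n,m.sum(),np.round(np.percentile(L[m,0],[1,5,25,50]),4))
m=(C[:,2]>.115)&(C[:,2]<.126)&(abs(L[:,0]+.018)<.04)&(abs(L[:,1])<.1)
print('rib',np.percentile(L[m],[2,50,98],axis=0))
for n,p in dict(can=(.61,.29),tape=(.69,-.28),jar=(.735,.037)).items(): print(n,(np.array(p)-o)@M)
print(R.from_rotvec([3.06313296e+00,6.97540069e-01,0]).as_matrix().round(3))
f=lambda x,y:(o+M@[x,y]).round(4)
for k in [(-.19,.0825),(-.23,-.0825),(-.112,.0825),(-.1,.0825),(-.1,-.0825),(-.018,-.05),(-.0185,.0855),(-.0185,.0715)]: print(k,f(*k))
E
```

```text
L 307 [-0.1294 -0.1287 -0.1231 -0.1169]
L 158 [-0.1291 -0.129  -0.1286 -0.1034]
R 607 [-0.166  -0.165  -0.1579 -0.1521]
R 818 [-0.1657 -0.1556 -0.1406 -0.1251]
rib [[-0.04683969 -0.02628887]
 [-0.01746946 -0.02031429]
 [ 0.01114265 -0.01276481]]
can [0.00433997 0.28681179]
tape [-0.02087389 -0.28822235]
jar [0.08114125 0.01526886]
[[ 0.901  0.433  0.   ]
 [ 0.433 -0.901 -0.   ]
 [-0.     0.    -1.   ]]
(-0.19, 0.0825) [0.4561 0.0537]
(-0.23, -0.0825) [ 0.4469 -0.1158]
(-0.112, 0.0825) [0.5328 0.0679]
(-0.1, 0.0825) [0.5446 0.0701]
(-0.1, -0.0825) [ 0.5747 -0.0921]
(-0.018, -0.05) [ 0.6494 -0.0452]
(-0.0185, 0.0855) [0.6242 0.0879]
(-0.0185, 0.0715) [0.6268 0.0741]
```

{"fn": "arm_command", "kwargs": {
  "xyz": [
    [1.1,2.2,0],
    [2.2,4.3,0],
    [2.2,4.3,0],
    [2.2,4.3,0],
    [2.2,4.3,0],
    [2.2,4.3,0],
    [2.2,4.3,0],
    [2.2,4.3,0],
    [2.2,4.3,0],
    [2.2,4.3,0],
    [1.1,2.2,0],
    [0,0,0]
  ],
  "turn": [
    [0,0,-0.024],
    [0,0,-0.024],
    [0,0,-0.024],
    [0,0,-0.024],
    [0,0,-0.024],
    [0,0,-0.024],
    [0,0,-0.024],
    [0,0,-0.024],
    [0,0,-0.024],
    [0,0,-0.024],
    [0,0,-0.024],
    [0,0,0]
  ],
  "gripper": 0
}}

```text
t: 2.3
tool_pos: [0.4803, -0.1084, 0.4048]
orientation: [-3.128, -0.293, -0.0]
force: [0.4, 0.6, -0.1]
opening: 0.0002
```

{"fn": "arm_command", "kwargs": {
  "xyz": [
    [0,0,-3],
    [0,0,-3],
    [0,0,-3],
    [0,0,-3],
    [0,0,-3],
    [0,0,-2.4],
    [0,0,0],
    [0,0,0]
  ],
  "turn": [
    [0,0,0],
    [0,0,0],
    [0,0,0],
    [0,0,0],
    [0,0,0],
    [0,0,0],
    [0,0,0],
    [0,0,0]
  ]
}}

```text
t: 3.3
tool_pos: [0.48, -0.1106, 0.2318]
orientation: [3.128, 0.287, 0.001]
force: [0.6, -0.4, 0.7]
opening: 0.0004
```

```bash
cat >> h.py <<'E'
a=np.radians(10.5);o=np.array([.658,.0072]);M=np.array([[np.cos(a),-np.sin(a)],[np.sin(a),np.cos(a)]])
def st():
    s=robot.read_state(); p=np.array(s['tool_pos']); m=Rm(s['orientation'])
    print('t',s['t'],'tcp',p.round(4),'org',((p[:2]-o)@M).round(4),'tip z',round(p[2]-.186,4),'yaw',np.degrees(np.arctan2(m[1,0],m[0,0])).round(2),'tool z',m[:,2].round(3),'F',np.round(s['force'],2),'Forg',(np.array(s['force'])[:2]@M).round(2),'open',round(s['opening'],4))
E
python3 -c "
from h import *
st();p=read_camera('top');save(p,'top1.png')"
```

```text
t 3.3 tcp [ 0.48   -0.1106  0.2318] org [-0.1964 -0.0834] tip z 0.0458 yaw 10.5 tool z [ 0.001 -0.001 -1.   ] F [ 0.62 -0.43  0.71] Forg [ 0.53 -0.54] open 0.0004
```

View pics/top1.png

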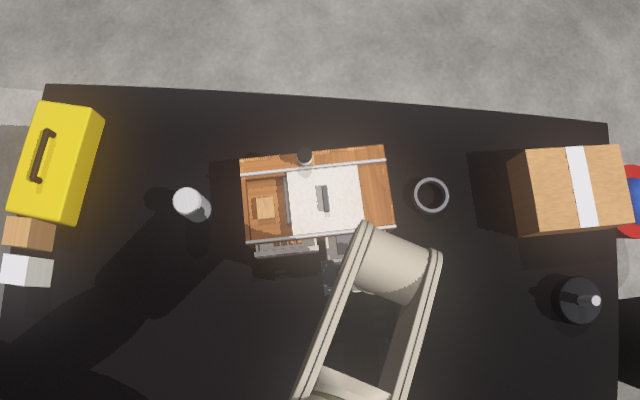

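The arm hides the gripper in this view (wrist at about (400,265)). The organiser, can, tape and jar haven't moved. The tool's measured pose matches the plan, so I'll push the right drawer.

{"fn": "arm_command", "kwargs": {
  "xyz": [
    [0.79,0.15,0],
    [0.79,0.15,0],
    [0.79,0.15,0],
    [0.79,0.15,0],
    [0.79,0.15,0],
    [0.79,0.15,0],
    [0.79,0.15,0],
    [0.79,0.15,0],
    [0.79,0.15,0],
    [0.79,0.15,0],
    [0,0,0]
  ],
  "turn": [
    [0,0,0],
    [0,0,0],
    [0,0,0],
    [0,0,0],
    [0,0,0],
    [0,0,0],
    [0,0,0],
    [0,0,0],
    [0,0,0],
    [0,0,0],
    [0,0,0]
  ]
}}

```text
t: 4.72
tool_pos: [0.5595, -0.0945, 0.2307]
orientation: [-3.128, -0.289, -0.001]
force: [0.9, 0.0, -0.4]
opening: 0.0002
```

```bash
python3 -c "
from h import *
st()"
```

```text
t 4.725 tcp [ 0.5595 -0.0945  0.2307] org [-0.1154 -0.0821] tip z 0.0447 yaw 10.55 tool z [ 0.001  0.    -1.   ] F [ 0.87  0.04 -0.45] Forg [ 0.87 -0.12] open 0.0002
```

{"fn": "arm_command", "kwargs": {
  "xyz": [
    [0.2,0.04,0],
    [0.2,0.04,0],
    [0.2,0.04,0]
  ],
  "turn": [
    [0,0,0],
    [0,0,0],
    [0,0,0]
  ]
}}

```text
t: 5.1
tool_pos: [0.5647, -0.0935, 0.2306]
orientation: [-3.128, -0.288, 0.001]
force: [-4.8, 0.0, 0.4]
opening: 0.0005
```

{"fn": "arm_command", "kwargs": {
  "xyz": [
    [0.2,0.04,0],
    [0.1,0.02,0]
  ],
  "turn": [
    [0,0,0],
    [0,0,0]
  ]
}}

```text
t: 5.35
tool_pos: [0.5657, -0.0934, 0.2306]
orientation: [-3.128, -0.288, 0.012]
force: [-27.7, -2.2, 20.0]
opening: 0.0006
```

```bash
python3 -c "
from h import *
st()"
```

```text
t 5.35 tcp [ 0.5657 -0.0934  0.2306] org [-0.1091 -0.0821] tip z 0.0446 yaw 10.53 tool z [-0.008 -0.    -1.   ] F [-27.66  -2.18  20.  ] Forg [-27.59   2.89] open 0.0006
```

The right drawer is at its stop: 28 N at the expected position. I'll back off and go to the left drawer.

{"fn": "arm_command", "kwargs": {
  "xyz": [
    [-1,-0.19,0],
    [-2,-0.37,0],
    [-2,-0.37,0],
    [-0.3,1.6,0],
    [-0.6,3.2,0],
    [-0.6,3.2,0],
    [-0.6,3.2,0],
    [-0.6,3.2,0],
    [-0.3,1.8,0],
    [0,0,0],
    [0,0,0]
  ],
  "turn": [
    [0,0,0],
    [0,0,0],
    [0,0,0],
    [0,0,0],
    [0,0,0],
    [0,0,0],
    [0,0,0],
    [0,0,0],
    [0,0,0],
    [0,0,0],
    [0,0,0]
  ]
}}

```text
t: 6.72
tool_pos: [0.4881, 0.0592, 0.2308]
orientation: [3.128, 0.288, 0.001]
force: [0.2, -0.3, 0.4]
opening: 0.0004
```

```bash
python3 -c "
from h import *
st()"
```

```text
t 6.725 tcp [0.4881 0.0592 0.2308] org [-0.1576  0.0821] tip z 0.0448 yaw 10.54 tool z [ 0. -0. -1.] F [ 0.18 -0.27  0.37] Forg [ 0.13 -0.3 ] open 0.0004
```

{"fn": "arm_command", "kwargs": {
  "xyz": [
    [0.7,0.13,0],
    [0.7,0.13,0],
    [0.7,0.13,0],
    [0.7,0.13,0],
    [0.7,0.13,0],
    [0.7,0.13,0],
    [0.2,0.04,0],
    [0.2,0.04,0],
    [0,0,0]
  ],
  "turn": [
    [0,0,0],
    [0,0,0],
    [0,0,0],
    [0,0,0],
    [0,0,0],
    [0,0,0],
    [0,0,0],
    [0,0,0],
    [0,0,0]
  ]
}}

```text
t: 7.85
tool_pos: [0.5339, 0.0684, 0.2307]
orientation: [-3.128, -0.288, -0.001]
force: [0.4, -0.9, -0.4]
opening: 0.0003
```

{"fn": "arm_command", "kwargs": {
  "xyz": [
    [0.15,0.03,0],
    [0.1,0.02,0]
  ],
  "turn": [
    [0,0,0],
    [0,0,0]
  ]
}}

```text
t: 8.1
tool_pos: [0.5351, 0.0687, 0.2308]
orientation: [3.128, 0.289, -0.007]
force: [-17.5, -4.2, 14.2]
opening: 0.0006
```

```bash
python3 -c "
from h import *
st()"
```

```text
t 8.1 tcp [0.5351 0.0687 0.2308] org [-0.1096  0.0828] tip z 0.0448 yaw 10.54 tool z [-0.004 -0.001 -1.   ] F [-17.47  -4.24  14.24] Forg [-17.95  -0.98] open 0.0006
```

{"fn": "arm_command", "kwargs": {
  "xyz": [
    [-1,-0.2,0],
    [-2,-0.36,0],
    [0,0,3],
    [0,0,4],
    [0,0,4],
    [0,0,2.7],
    [2.5,-2.2,0],
    [3.5,-3,0],
    [3.5,-3,0],
    [3.5,-3,0],
    [1.7,-1.6,0],
    [0,0,0]
  ],
  "turn": [
    [0,0,0],
    [0,0,0],
    [0,0,0],
    [0,0,0],
    [0,0,0],
    [0,0,0],
    [0,0,0],
    [0,0,0],
    [0,0,0],
    [0,0,0],
    [0,0,0],
    [0,0,0]
  ]
}}

```text
t: 9.6
tool_pos: [0.6538, -0.0659, 0.3673]
orientation: [-3.128, -0.286, -0.0]
force: [-0.9, 0.9, -0.6]
opening: 0.0005
```

```bash
python3 -c "
from h import *
st();p=read_camera('side');save(p,'side1.png');C=cloud(p)
for d in spotter.masks_of(p,'cover_rib')[:1]:
    L=(C[...,:2]-o)@M; m=(C[...,2]>.113)&(C[...,2]<.127)&(abs(L[...,0]+.018)<.036)&(abs(L[...,1]+.02)<.02)
    print(m.sum(),np.percentile(L[m],[2,50,98],axis=0))
"
```

```text
t 9.6 tcp [ 0.6538 -0.0659  0.3673] org [-0.0175 -0.0711] tip z 0.1813 yaw 10.44 tool z [ 0.  0. -1.] F [-0.94  0.88 -0.59] Forg [-0.76  1.04] open 0.0005
183 [[-0.0455927  -0.02596041]
 [-0.01448477 -0.02334457]
 [ 0.0120336  -0.01336796]]
```

View pics/side1.png

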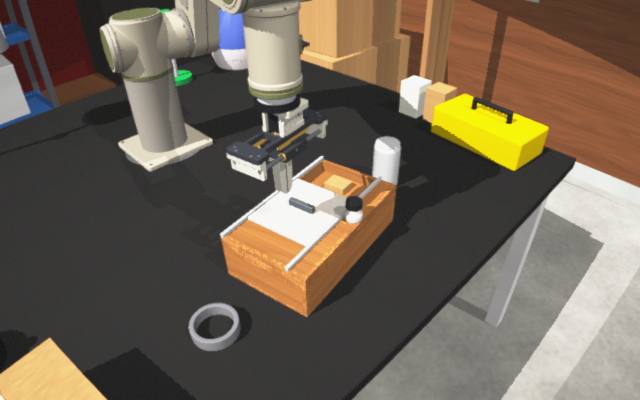

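The side view shows both drawers shut. The closed fingertips at (283,187) are above the cover, to the right of the rib at (302,205), and the jar at (354,208) is clear. I'll lower and push left.

{"fn": "arm_command", "kwargs": {
  "xyz": [
    [0,0,-2],
    [0,0,-2],
    [0,0,-1.5],
    [0,0,-1],
    [0,0,-0.3],
    [0,0,0]
  ],
  "turn": [
    [0,0,0],
    [0,0,0],
    [0,0,0],
    [0,0,0],
    [0,0,0],
    [0,0,0]
  ]
}}

```text
t: 10.45
tool_pos: [0.6535, -0.0649, 0.2999]
orientation: [3.128, 0.288, 0.0]
force: [0.3, -0.2, 1.0]
opening: 0.0004
```

{"fn": "arm_command", "kwargs": {
  "xyz": [
    [-0.18,0.98,0],
    [-0.18,0.98,0],
    [-0.18,0.98,0],
    [-0.18,0.98,0],
    [-0.18,0.98,0],
    [-0.18,0.98,0]
  ],
  "turn": [
    [0,0,0],
    [0,0,0],
    [0,0,0],
    [0,0,0],
    [0,0,0],
    [0,0,0]
  ]
}}

```text
t: 11.2
tool_pos: [0.6425, -0.0054, 0.3]
orientation: [3.128, 0.288, 0.001]
force: [-0.1, -2.3, 2.1]
opening: 0.0003
```

```bash
python3 -c "
from h import *
st()"
```

```text
t 11.2 tcp [ 0.6425 -0.0054  0.3   ] org [-0.0176 -0.0096] tip z 0.114 yaw 10.53 tool z [ 0. -0. -1.] F [-0.1  -2.26  2.08] Forg [-0.51 -2.21] open 0.0003
```

{"fn": "arm_command", "kwargs": {
  "xyz": [
    [-0.18,0.98,0],
    [-0.18,0.98,0],
    [-0.18,0.98,0],
    [-0.18,0.98,0],
    [-0.18,0.98,0],
    [-0.18,0.98,0],
    [-0.09,0.5,0],
    [0,0,0]
  ],
  "turn": [
    [0,0,0],
    [0,0,0],
    [0,0,0],
    [0,0,0],
    [0,0,0],
    [0,0,0],
    [0,0,0],
    [0,0,0]
  ]
}}

```text
t: 12.2
tool_pos: [0.6307, 0.0584, 0.2995]
orientation: [-3.128, -0.289, 0.0]
force: [0.6, 0.9, 0.9]
opening: 0.0009
```

{"fn": "arm_command", "kwargs": {
  "xyz": [
    [-0.04,0.2,0],
    [-0.04,0.2,0]
  ],
  "turn": [
    [0,0,0],
    [0,0,0]
  ]
}}

```text
t: 12.45
tool_pos: [0.63, 0.0615, 0.2995]
orientation: [3.128, 0.288, -0.0]
force: [1.2, -0.7, 0.7]
opening: 0.0005
```

```bash
python3 -c "
from h import *
st()"
```

```text
t 12.45 tcp [0.63   0.0615 0.2995] org [-0.0176  0.0585] tip z 0.1135 yaw 10.5 tool z [-0. -0. -1.] F [ 1.24 -0.72  0.71] Forg [ 1.08 -0.93] open 0.0005
```

{"fn": "arm_command", "kwargs": {
  "xyz": [
    [-0.04,0.2,0],
    [-0.02,0.1,0]
  ],
  "turn": [
    [0,0,0],
    [0,0,0]
  ]
}}

```text
t: 12.7
tool_pos: [0.6294, 0.0648, 0.2995]
orientation: [3.128, 0.288, -0.0]
force: [1.4, -1.2, 1.0]
opening: 0.0005
```

```bash
python3 -c "
from h import *
st()"
```

```text
t 12.7 tcp [0.6294 0.0648 0.2995] org [-0.0177  0.0618] tip z 0.1135 yaw 10.53 tool z [-0. -0. -1.] F [ 1.39 -1.22  1.05] Forg [ 1.14 -1.45] open 0.0005
```

{"fn": "arm_command", "kwargs": {
  "xyz": [
    [-0.04,0.2,0],
    [0,0,0]
  ],
  "turn": [
    [0,0,0],
    [0,0,0]
  ]
}}

```text
t: 12.95
tool_pos: [0.6289, 0.0669, 0.2996]
orientation: [-3.128, -0.289, 0.0]
force: [0.7, -0.2, 0.2]
opening: 0.0006
```

```bash
python3 -c "
from h import *
st()"
```

```text
t 12.95 tcp [0.6289 0.0669 0.2996] org [-0.0177  0.064 ] tip z 0.1136 yaw 10.54 tool z [-0.  0. -1.] F [ 0.66 -0.15  0.16] Forg [ 0.62 -0.27] open 0.0006
```

{"fn": "arm_command", "kwargs": {
  "xyz": [
    [-0.04,0.2,0],
    [-0.04,0.2,0]
  ],
  "turn": [
    [0,0,0],
    [0,0,0]
  ]
}}

```text
t: 13.2
tool_pos: [0.6284, 0.0696, 0.3]
orientation: [3.125, 0.287, 0.001]
force: [1.7, -12.6, 0.3]
opening: 0.0005
```

```bash
python3 -c "
from h import *
st()
for c in ['side','top']:
    p=read_camera(c);save(p,c+'2.png');C=cloud(p);L=(C[...,:2]-o)@M
    m=(C[...,2]>.116)&(C[...,2]<.126)&(abs(L[...,0]+.0185)<.034)&(abs(L[...,1]-.08)<.05); print(c,m.sum(),np.percentile(L[m],[2,50,98],axis=0).tolist() if m.sum() else '')
"
```

```text
t 13.2 tcp [0.6284 0.0696 0.3   ] org [-0.0177  0.0667] tip z 0.114 yaw 10.5 tool z [ 0.001 -0.003 -1.   ] F [  1.72 -12.55   0.27] Forg [ -0.59 -12.66] open 0.0005
side 87 [[-0.04507789875429526, 0.052468335342086635], [-0.006064773836521881, 0.07949274902378385], [0.012034749893196967, 0.09012101826648714]]
top 26 [[-0.04877086540587946, 0.08084661288341627], [-0.04373382328944169, 0.08560165163515607], [-0.03782356114514757, 0.09042089508072435]]
```

View pics/side2.png

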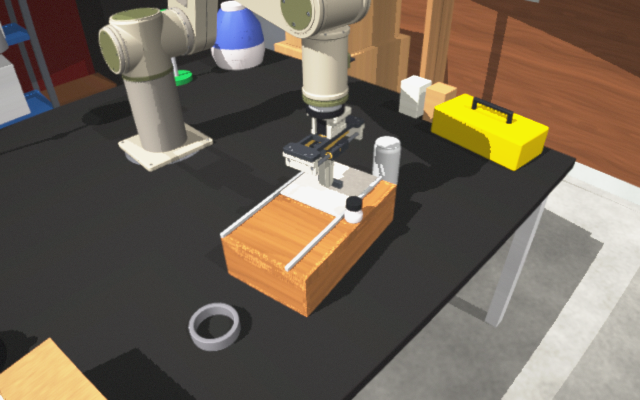

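The side view shows the cover over the tray, with the fingertips at (325,185) against the rib at (338,184). The contact force rose to 13 N and the rib sits at y≈85.5 mm, so it is at its stop. I'll back off, rise, move clear towards the robot and check.

{"fn": "arm_command", "kwargs": {
  "xyz": [
    [0.09,-0.5,0],
    [0.18,-0.98,0],
    [0,0,2],
    [0,0,4],
    [0,0,4],
    [0,0,4],
    [-4,-3,0],
    [-4,-5,0],
    [-4,-5,0],
    [-4,-5,0],
    [-4,-5,0],
    [-2,-3,0]
  ],
  "turn": [
    [0,0,0],
    [0,0,0],
    [0,0,0],
    [0,0,0],
    [0,0,0],
    [0,0,0],
    [0,0,0],
    [0,0,0],
    [0,0,0],
    [0,0,0],
    [0,0,0],
    [0,0,0]
  ]
}}

```text
t: 14.8
tool_pos: [0.4129, -0.2007, 0.4416]
orientation: [3.127, 0.286, 0.003]
force: [0.7, 0.1, -0.5]
opening: 0.0005
```

```bash
python3 -c "
from h import *
st()
for c in ['side','top']:
    p=read_camera(c);save(p,c+'3.png');C=cloud(p);L=(C[...,:2]-o)@M;z=C[...,2]
    m=(z>.115)&(z<.126)&(abs(L[...,0]+.0185)<.04)&(abs(L[...,1]-.07)<.07); print(c,'rib',m.sum(),np.percentile(L[m],[2,50,98],axis=0).round(4).tolist() if m.sum() else '')
    for n,y in [('L',.0825),('R',-.0825)]:
        m=(abs(L[...,1]-y)<.06)&(z>.02)&(z<.08)&(L[...,0]<-.05)&(L[...,0]>-.2); print(n,m.sum(),np.percentile(L[m][:,0],[2,50]).round(4) if m.sum() else '')
    for q in ['can_mid','tape_mid','jar_mid']:
        for d in spotter.masks_of(p,q)[:1]:
            P=C[d['pixels']];P=P[~np.isnan(P[:,0])];print(q,np.round(d['centre']),d['pixels'].sum(),np.median(P,0).round(3))
"
```

```text
t 14.8 tcp [ 0.4129 -0.2007  0.4416] org [-0.2789 -0.1598] tip z 0.2556 yaw 10.44 tool z [ 0.002 -0.001 -1.   ] F [ 0.67  0.14 -0.5 ] Forg [0.69 0.02] open 0.0005
side rib 143 [[-0.0454, 0.0782], [-0.0157, 0.0816], [0.0124, 0.0897]]
L 0 
R 0 
can_mid [158. 386.] 1087 [0.631 0.28  0.089]
tape_mid [338. 215.] 1352 [ 0.697 -0.283  0.02 ]
jar_mid [211. 356.] 420 [0.744 0.031 0.131]
top rib 137 [[-0.0481, 0.0799], [-0.02, 0.0856], [0.0089, 0.0913]]
L 151 [-0.1012 -0.1005]
R 149 [-0.101  -0.1003]
can_mid [203. 191.] 922 [0.607 0.288 0.118]
tape_mid [184. 437.] 523 [ 0.694 -0.279  0.023]
jar_mid [155. 304.] 253 [0.73  0.039 0.144]
```

View pics/top3.png

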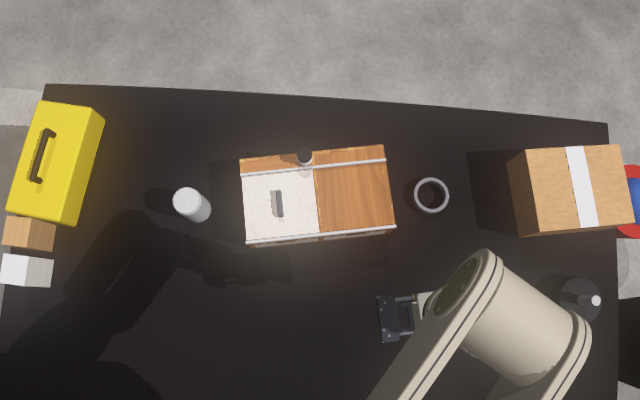

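The top view shows the cover shut (rib at (278,203)), both fronts flush, and the can, tape and jar where they were. The arm is clear of everything, so I'll hand in.

{"fn": "arm_command", "kwargs": {
  "xyz": [
    [0,0,0],
    [0,0,0]
  ],
  "turn": [
    [0,0,0],
    [0,0,0]
  ]
}}

```text
t: 15.45
tool_pos: [0.415, -0.1988, 0.4396]
orientation: [-3.128, -0.29, 0.0]
force: [-0.0, 0.5, -0.2]
opening: 0.0007
```

```bash
python3 -c "
from h import *
st();print(robot.close_job())"
```

```text
t 15.45 tcp [ 0.415  -0.1988  0.4396] org [-0.2765 -0.1583] tip z 0.2536 yaw 10.59 tool z [-0.  0. -1.] F [-0.    0.52 -0.23] Forg [0.09 0.51] open 0.0007
the job is handed in; nothing more can be done
None
```

I pushed the right drawer, then the left, then the cover to their end stops with the closed fingertips, backed the arm clear and handed the job in at about 15.5 s. It gave no verdict.

- **Drawers:** in the last top view both fronts measure about x = -100.5 mm in the organiser's frame, where shut is -100. The end stops showed as 28 N (right) and 18 N (left).
- **Cover:** the rib is at y = 85.6 mm in the top view, where shut is 85.5. The side view gave a median of 81.6 mm, which I put down to it seeing mostly the rib's right face. The end stop showed as 13 N.
- **Can and jar:** both are within about 1 mm of their start positions by median depth points.
- **Tape:** the side view agrees within 1 mm. The top-view median shifted 13 mm in x, and its mask centres also moved in both views. In the pictures the roll is at the same pixels as before and the tool never went near it, so I took this as mask noise.

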